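# Close a slip-casting mould with the dry, sound half

## Task

Close the casting mould: one of the four loose plaster halves has a broken corner, and of the three that look alike two are still wet, half as heavy again as the dry one. Stand the dry, undamaged half between the guides of the wooden frame, facing the half fixed there, and slide the jaw up by its handle until the halves meet without a gap and the jaw is snug behind. Push gently, plaster cracks; leave the other three standing on the bench.

Things in the scene. Friction and masses are not known exactly. Their poses are not given: they have to be found in the camera images.
- half_a: loose white plaster block 60 thick (own y) x 110 wide (x) x 100 mm high; origin: centre of its underside; mating face, with a half-cup hollow 64 wide, 32 deep (28 mm wall behind it), open at the top, looks along own +y; back flat. Of the four, one lacks its top corner on the -x side (30 x 50 mm); three look alike, one dry (0.56 kg), two wet (0.84 kg), within 5 %. Not told which.
- half_b: loose white plaster block 60 thick (own y) x 110 wide (x) x 100 mm high; origin: centre of its underside; mating face, with a half-cup hollow 64 wide, 32 deep (28 mm wall behind it), open at the top, looks along own +y; back flat. Of the four, one lacks its top corner on the -x side (30 x 50 mm); three look alike, one dry (0.56 kg), two wet (0.84 kg), within 5 %. Not told which.
- half_c: loose white plaster block 60 thick (own y) x 110 wide (x) x 100 mm high; origin: centre of its underside; mating face, with a half-cup hollow 64 wide, 32 deep (28 mm wall behind it), open at the top, looks along own +y; back flat. Of the four, one lacks its top corner on the -x side (30 x 50 mm); three look alike, one dry (0.56 kg), two wet (0.84 kg), within 5 %. Not told which.
- half_d: loose white plaster block 60 thick (own y) x 110 wide (x) x 100 mm high; origin: centre of its underside; mating face, with a half-cup hollow 64 wide, 32 deep (28 mm wall behind it), open at the top, looks along own +y; back flat. Of the four, one lacks its top corner on the -x side (30 x 50 mm); three look alike, one dry (0.56 kg), two wet (0.84 kg), within 5 %. Not told which.
- frame: wooden casting frame, fixed: bed 150 x 427 mm, 18 mm thick, two guide strips 14 mm high leaving a channel 118 mm wide; at the +y end a stop and the fixed plaster half (60 x 110 x 100 mm, top 118 mm above the bench), its mating face to -y; at the -y end the sliding jaw. Origin: on the bench below the middle of that mating face; +y from jaw to end stop
- seam (a point): point on the frame's bed (18 mm above the bench) below the middle of the fixed half's mating face; axes as the frame's: +y into the fixed half, x across the channel. A half that closes the mould has its origin at (0, -30, 0) mm here and the frame's yaw
- jaw (a joint): slide of the jaw along the frame's +y, m: 0 = fully open; its rubber pad is 0.225 minus this from the seam, so 0.165 when snug on a half that closes the mould. About 3 N friction, stays where left. Jaw: sole 112 x 100 mm, upright plate 108 wide, 20 thick, its top 116 mm above the bench
- jaw_handle (a point): on the axis of the jaw's upright turned wooden handle (22 to 30 mm diameter), 72 mm behind the pad, 40 mm clear of the upright plate; this point is 88 mm above the bench, 22 mm below the handle's top; axes as the frame's

How it is judged:
At the end, for the whole second after the job is handed in: The dry, whole half stands upright on the bed facing the fixed half: gap under 3.5 mm, in line within 7 mm and 0.06 rad; the jaw is up against its back (joint over 0.1605, at most 4.5 mm play in all); all at rest; the other three halves stand upright on the bench itself (y of half_c in the frame of seam between -0.0335 and -0.026 m and x of half_c in the frame of seam between -0.007 and 0.007 m and z of half_c in the frame of seam below 0.004 m and angle between the y axis of half_c and the y axis of seam, either way round below 0.06 rad and angle between half_c's own z axis and vertical below 0.06 rad and value of joint jaw above 0.1605 m and linear speed of half_c below 0.02 m/s and height (world z) of each of half_a, half_b, half_d below 0.006 m and angle between each of half_a, half_b, half_d's own z axis and vertical below 0.1 rad and y of jaw_handle in the frame of half_c below -0.05 m); the robot touches nothing.
It fails at once if the jaw presses the plaster harder than 45 N (contact force between jaw and half_a above 45 N or contact force between jaw and half_b above 45 N or contact force between jaw and half_c above 45 N or contact force between jaw and half_d above 45 N).
It also fails if it takes over 72 s, if anything falls off the work surface, if the arm or the gripper's body presses on something with over 40 N, if the wrist force passes 120 N, or if a joint passes its speed limit or range.

## Robot

A 7-joint arm with a two-finger parallel gripper is mounted at the origin on a cart in front of the work surface, level with it; the furniture and walls round the work are solid. World frame = base frame: x ahead of the robot, y to its left, z up, the work surface at z = 0. Lengths are in m, angles in rad, forces in N, time in s.
With the tool pointing down it reaches from about 0.4 to 0.85 m from the base axis. Payload 4.5 kg.
Tool frame: the origin (TCP) lies at the very end of the fingers, on their centre line; the grasp point (between the pads) lies 19 mm behind it; z points along the fingers, y is the line along which they close (so a half turn about z gives the same grasp; the last joint's range is limited). The gripper opens to 88 mm and grips with 3 to 60 N. Pads are 18 mm wide; open, the fingers measure 123 mm over their backs; the gripper's body (75 mm by 187 mm) begins 45 mm behind the grasp point.
Start: joints at [1.174, 0.689, -0.195, 1.565, 0.157, 0.902, -0.215], TCP at [0.261, -0.568, 0.239] pointing down, gripper open.
Joint ranges: [-3.01, 3.01], [-0.46, 2.08], [-1.47, 1.51], [0.13, 2.56], [-1, 4.14], [0.04, 2.09], [-2.66, 2.66]. Speed limits (rad/s): [2.57, 2.57, 3.14, 3.14, 3.14, 3.14, 3.14].

## Interface

Orientations are given as a unit quaternion [x, y, z, w].
In Python, from plant import r gives the robot as it stands. The module is installed in compiled form; this text tells all that it offers.
- The arm moves only by the shell command python3 -m pendant 'ROWS' [FORCE]. ROWS is JSON, one flat list of numbers, 7 for each row, row after row: the opening, from 0 (shut) to 1 (fully open), then the shift along the tool's x, y, z scaled (see below), then the turn, a rotation vector about the tool's x, y, z scaled (see below). A call has 1 to 12 rows; each row is the pose to reach, as a shift and turn from the pose commanded when the call began, along the tool's axes at that moment; what a row does not reach only later rows make up. The controller multiplies each number of a shift by 0.15 m and each number of a turn by pi/2 rad. A row lasts 1/10 s, in which the tool goes at most 50 mm and 8.59 degrees, less where a joint would pass 70% of its speed; a pose out of reach is approached as far as the arm can. A call with a number of a shift or a turn outside -1 to 1 is refused whole. A call with a gripper value outside its range is refused whole. The fingers move at their own pace and stop on an object; FORCE is the grip in N (left out, the last holds). Time passes only in rows, so rows that repeat a pose let the fingers close. It gives the time, the measured TCP pose, the force, the opening and the grip force at its end, in the units of the state.
- r.get_state(): the state, without advancing time (a new reading comes with each control period).
- r.snapshot(name): name is "scene" or "side" or "wrist"; returns a dict with "img" (400x640x3 uint8, red, green, blue), "mtx" (3x3 intrinsics, pixels), "cam_to_world" (4x4, takes a point from camera to world coordinates). Camera axes: x right, y up, looking along -z (the intrinsics and any distortion apply to the point x, -y, -z); pixel columns grow to the right and rows downward; lengths in m; the calibration is good to about 2 mm. A picture is of the moment at which its call begins. There is no depth.
- r.finish_job(): hands the job in; it is judged then, once.
The state is a dict: "clock": time; "q": joint angles; "qd": joint speeds; "joint_torque": joint torques, N m; "tool_pos": TCP position; "eef_rot": TCP orientation; "contact_force": force on the tool from outside, world axes, zero at the start; "moment": the same for the moment, N m; "opening": opening from 0.0 (shut) to 1.0 (fully open); "finger_force": force on a finger pad.
Only numpy, scipy, OpenCV 4.12 (cv2) and the standard library are available. Lean on these libraries where they do the work, as an engineer would, in place of code of your own. Each camera call takes 0.05 s, during which the arm holds its last target. There are 200 camera calls.

## Working session

There is one attempt and no reset: what is moved stays moved. The work goes in short steps, Python scripts to look and compute and a shell command to move; the robot and the scene stay as the last step left them, time stands still between calls to the robot, and variables do not carry over. Pictures are saved under pics/ and viewed, at most 10 in all, crops included, and the job is handed in when it is done.

```bash
mkdir -p pics; cat > h.py <<'E'
import numpy as np,cv2
from plant import r
from scipy.spatial.transform import Rotation as R
def shot(n,f):
    s=r.snapshot(n); cv2.imwrite('pics/'+f,s['img'][:,:,::-1]); np.savez('pics/'+f+'.npz',**{k:np.array(s[k]) for k in('img','mtx','cam_to_world')}); return s
def load(f): return np.load('pics/'+f+'.npz')
def ray(s,uv):
    K,T=s['mtx'],s['cam_to_world']; d=np.linalg.inv(K)@[uv[0],uv[1],1]; d=T[:3,:3]@(d*[1,-1,-1]); return T[:3,3],d
def onz(s,uv,z):
    o,d=ray(s,uv); return o+d*(z-o[2])/d[2]
E
python3 - <<'E'
from h import *
for n in('scene','side'):
    s=shot(n,n+'0.png'); print(n,s.keys(),s['mtx'].tolist(),s['cam_to_world'].round(3).tolist())
st=r.get_state();print(st)
a=load('scene0.png')['img'];b=load('side0.png')['img']
E
```

```text
scene dict_keys(['img', 'mtx', 'cam_to_world']) [[437.1057846659424, 0.0, 313.19917557346605], [0.0, 437.1057846659424, 200.11164457888196], [0.0, 0.0, 1.0]] [[-0.633, 0.601, -0.488, -0.048], [-0.774, -0.484, 0.408, 0.481], [0.009, 0.636, 0.771, 1.024], [0.0, 0.0, 0.0, 1.0]]
side dict_keys(['img', 'mtx', 'cam_to_world']) [[398.96867580467836, 0.0, 308.553451562551], [0.0, 398.96867580467836, 199.91272623358236], [0.0, 0.0, 1.0]] [[-1.0, -0.016, -0.016, 0.558], [-0.005, -0.522, 0.853, 0.871], [-0.022, 0.853, 0.522, 0.633], [0.0, 0.0, 0.0, 1.0]]
{'clock': 0.1, 'q': array([ 1.17380012,  0.68990002, -0.19452673,  1.56625617,  0.15727178,
        0.90249449, -0.21509727]), 'qd': array([-0.00131382, -0.00384278,  0.00118372, -0.00305767,  0.00107387,
        0.000851  , -0.00130236]), 'joint_torque': array([-2.97161081e-03, -5.28503108e+01, -1.27120178e+00, -1.53838366e+01,
       -5.25152602e-02,  2.02398580e-03,  5.51917014e-05]), 'tool_pos': array([ 0.26072467, -0.56738424,  0.23798615]), 'eef_rot': array([ 9.76883705e-01,  2.13769807e-01, -2.25057337e-04, -8.04105816e-04]), 'contact_force': array([-0.18234929, -0.46439259,  0.25563076]), 'moment': array([ 0.00543802,  0.00291417, -0.0182875 ]), 'finger_force': 0.0, 'opening': 1.0027893154970557}
```

View pics/scene0.png

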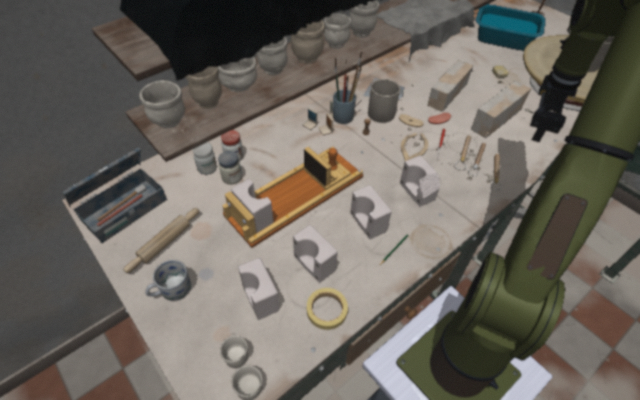

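View pics/side0.png

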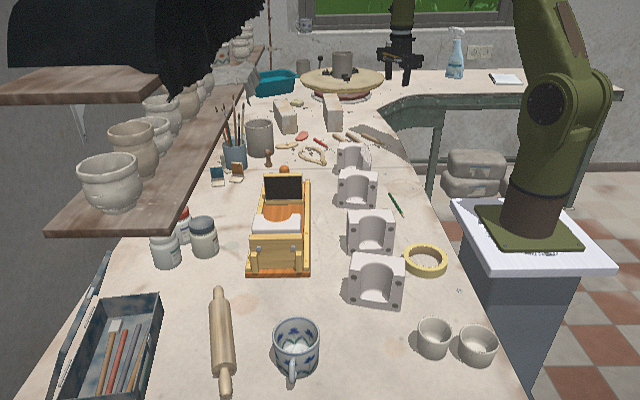

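The scene view shows four loose halves at about (262,288), (315,253), (371,211) and (420,180), with the frame at (295,195) and its handle at (333,158). The side view shows the same row, with the mating faces towards the side camera. I'll enlarge both.

```bash
python3 - <<'E'
import cv2
a=cv2.imread('pics/scene0.png')[140:330,215:450];b=cv2.imread('pics/side0.png')[130:320,230:430]
cv2.imwrite('pics/c1.png',cv2.resize(a,(705,570),interpolation=cv2.INTER_CUBIC))
cv2.imwrite('pics/c2.png',cv2.resize(b,(600,570),interpolation=cv2.INTER_CUBIC))
E
```

```text
(no output)
```

View pics/c1.png

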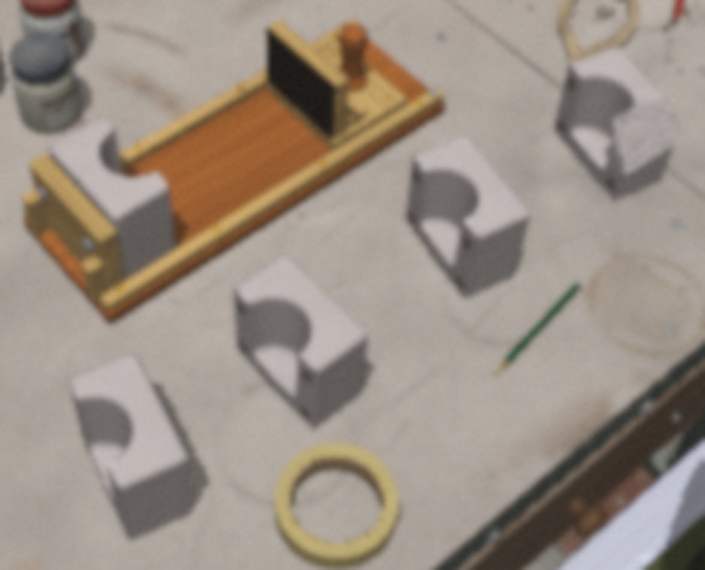

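View pics/c2.png

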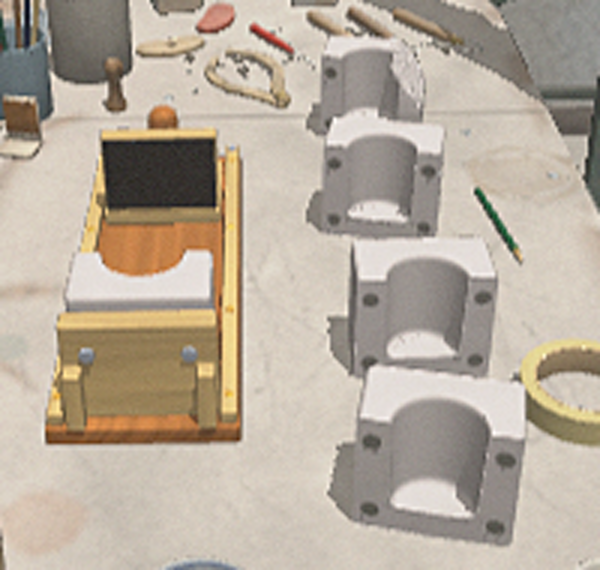

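The broken half is the furthest one, at scene (420,180). That leaves three candidates, P1 to P3. All mating faces look roughly towards +y, and so does the frame.

```bash
cat > m.py <<'E'
from h import *
a,b=load('scene0.png'),load('side0.png')
A=lambda p:((p[0]+.5)/3-.5+215,(p[1]+.5)/3-.5+140)
B=lambda p:((p[0]+.5)/3-.5+230,(p[1]+.5)/3-.5+130)
def tri(p,q):
    M=[];v=[]
    for o,d in(ray(a,p),ray(b,q)):
        d=d/np.linalg.norm(d);P=np.eye(3)-np.outer(d,d);M.append(P);v.append(P@o)
    return np.linalg.solve(sum(M),sum(v))
# order FL,BL,BR,FR  (front=+y, L=+x)
S={'P1':[(72,383),(133,355),(187,455),(112,490)],'P2':[(236,293),(285,258),(365,340),(300,375)],'P3':[(412,160),(462,138),(527,213),(466,235)]}
D={'P1':[(357,424),(370,367),(525,382),(523,447)],'P2':[(353,281),(354,238),(489,238),(495,281)],'P3':[(324,152),(327,115),(444,123),(443,163)]}
def rep(n,c):
    x=(c[0]+c[1]-c[2]-c[3])/2;y=(c[0]+c[3]-c[1]-c[2])/2
    print(n,c.mean(0).round(4),'w',np.hypot(*x[:2]).round(4),'t',np.hypot(*y[:2]).round(4),'yaw x,y',np.degrees([np.arctan2(x[1],x[0]),np.arctan2(-y[0],y[1])]).round(1))
for k in S:
    rep(k+' scene',np.array([onz(a,A(p),.1) for p in S[k]]))
    rep(k+' side ',np.array([onz(b,B(p),.1) for p in D[k]]))
    rep(k+' tri  ',np.array([tri(A(p),B(q)) for p,q in zip(S[k],D[k])]))
rep('fixed scene',np.array([onz(a,A(p),.118) for p in[(50,148),(105,120),(170,180),(118,220)]]))
f=[onz(b,B(p),.118) for p in[(78,252),(210,250)]];print('fixed front side',*f)
print('jaw top side',*[onz(b,B(p),.116) for p in[(103,132),(216,132)]])
print('jaw pad top scene',*[onz(a,A(p),.116) for p in[(268,35),(333,95)]])
print('handle',tri(A((353,32)),B((162,112))),onz(a,A((353,30)),.11),onz(b,B((162,112)),.11))
print('bed end side',*[onz(b,B(p),0) for p in[(46,441),(241,440)]])
E
python3 m.py
```

```text
P1 scene [0.4319 0.2514 0.1   ] w 0.1026 t 0.0587 yaw x,y [-13.3 -10.5]
P1 side  [0.4352 0.2531 0.1   ] w 0.1064 t 0.0632 yaw x,y [-11.5 -12.8]
P1 tri   [0.4343 0.2502 0.0968] w 0.1064 t 0.0583 yaw x,y [-13.8 -13.1]
P2 scene [0.4231 0.0839 0.1   ] w 0.1022 t 0.0596 yaw x,y [-2.9 -2.7]
P2 side  [0.4266 0.0785 0.1   ] w 0.1095 t 0.0615 yaw x,y [-1.6 -5.4]
P2 tri   [0.4256 0.0823 0.1002] w 0.1071 t 0.0581 yaw x,y [-4.6 -5.1]
P3 scene [ 0.4349 -0.1266  0.1   ] w 0.0999 t 0.059 yaw x,y [-11.2 -12.8]
P3 side  [ 0.4368 -0.127   0.1   ] w 0.111 t 0.0773 yaw x,y [-11.9  -7.2]
P3 tri   [ 0.4364 -0.1278  0.0989] w 0.1085 t 0.059 yaw x,y [-14.1 -10.9]
fixed scene [0.6439 0.1199 0.118 ] w 0.1023 t 0.0602 yaw x,y [1.6 2.6]
fixed front side [0.6985502  0.08798791 0.118     ] [0.59494444 0.08813294 0.118     ]
jaw top side [ 0.69978394 -0.11784789  0.116     ] [ 0.59433911 -0.1138864   0.116     ]
jaw pad top scene [ 0.68863446 -0.09761319  0.116     ] [ 0.58636677 -0.09505477  0.116     ]
handle [ 0.64769259 -0.17356074  0.10666088] [ 0.64590065 -0.17209163  0.11      ] [ 0.64805069 -0.16896765  0.11      ]
bed end side [0.72402667 0.17416505 0.        ] [0.57291257 0.175976   0.        ]
```

```bash
python3 -m pendant '[1,0.956,-0.642,-0.167,0,0,0.274, 1,0.956,-0.642,-0.167,0,0,0.274, 1,0.956,-0.642,-0.167,0,0,0.274, 1,0.956,-0.642,-0.167,0,0,0.274]'
python3 -m pendant '[1,0.6,-0.98,-0.167,0,0,0, 1,0.6,-0.98,-0.167,0,0,0, 1,0.6,-0.98,-0.167,0,0,0, 1,0.6,-0.98,-0.167,0,0,0]'
python3 -m pendant '[1,0.6,-0.98,-0.167,0,0,0, 1,0.6,-0.98,-0.167,0,0,0, 1,0.6,-0.98,-0.167,0,0,0, 1,0.6,-0.98,-0.167,0,0,0]'
python3 -m pendant '[1,0.6,-0.98,-0.167,0,0,0, 1,0.6,-0.98,-0.167,0,0,0, 1,0.6,-0.98,-0.167,0,0,0, 1,0.6,-0.98,-0.167,0,0,0, 1,0.6,-0.98,-0.167,0,0,0, 1,0.6,-0.98,-0.167,0,0,0]'
python3 - <<'E'
from h import *
s=shot('wrist','w1.png');print(s['mtx'].round(1).tolist(),s['cam_to_world'].round(3).tolist());st=r.get_state();print(st['clock'],st['tool_pos'],R.from_quat(st['eef_rot']).as_matrix().round(3).tolist(),st['q'].round(2))
E
```

```text
clock: 0.5
tool_pos: [0.3541, -0.4159, 0.2641]
eef_rot: [1.0, 0.002, 0.001, -0.001]
contact_force: [0.7, 0.3, -0.5]
opening: 1.0
finger_force: 0.0
clock: 0.9
tool_pos: [0.4437, -0.2685, 0.2892]
eef_rot: [1.0, 0.003, 0.001, -0.001]
contact_force: [-0.2, -1.0, -0.2]
opening: 0.999
finger_force: 0.0
clock: 1.3
tool_pos: [0.5333, -0.1208, 0.3142]
eef_rot: [1.0, 0.004, 0.001, -0.001]
contact_force: [0.7, -0.0, -0.4]
opening: 1.003
finger_force: 0.0
clock: 1.9
tool_pos: [0.6204, 0.0202, 0.3382]
eef_rot: [1.0, 0.0, -0.001, 0.001]
contact_force: [-0.1, -0.1, 0.2]
opening: 1.002
finger_force: 0.0
[[313.0, 0.0, 323.3], [0.0, 313.0, 200.9], [0.0, 0.0, 1.0]] [[0.0, 0.953, 0.304, 0.7], [-1.0, -0.0, 0.001, 0.021], [0.001, -0.304, 0.953, 0.485], [0.0, 0.0, 0.0, 1.0]]
1.95 [0.62012356 0.01886702 0.33831895] [[1.0, -0.001, -0.002], [-0.001, -1.0, -0.002], [-0.002, 0.002, -1.0]] [-0.08  0.58 -0.05  1.45  0.03  1.12 -1.71]
```

View pics/w1.png

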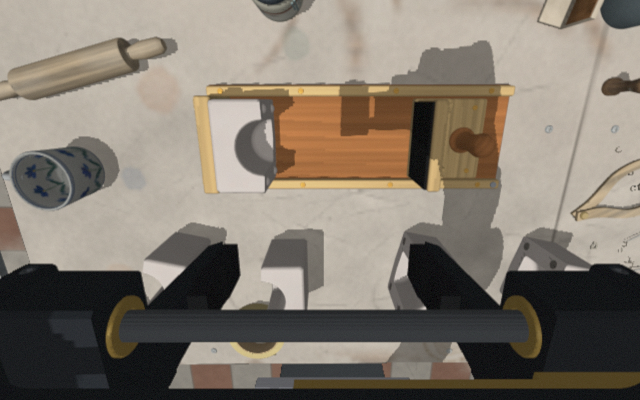

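The wrist view from overhead shows the frame: fixed half at (240,140), pad at (424,140), handle at (473,140), and guides along rows 90 and 187. I'll zoom in for its pose.

```bash
python3 - <<'E'
import cv2
a=cv2.imread('pics/w1.png')[75:205,190:520]
cv2.imwrite('pics/c3.png',cv2.resize(a,(792,312),interpolation=cv2.INTER_CUBIC))
E
```

```text
(no output)
```

View pics/c3.png

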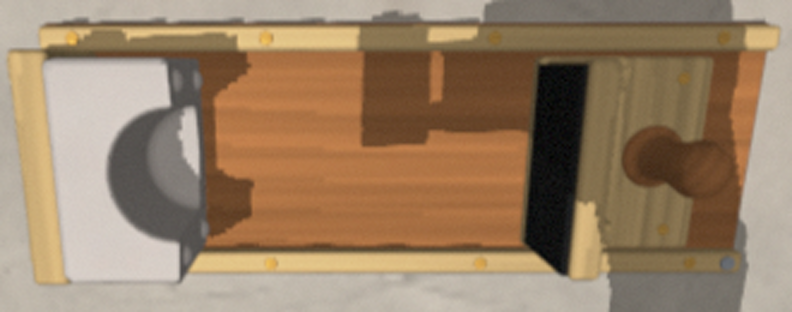

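```bash
python3 - <<'E'
from h import *
w=load('w1.png')
C=lambda p:((p[0]+.5)/2.4-.5+190,(p[1]+.5)/2.4-.5+75)
for n,z,ps in[('fixed front',.118,[(167,58),(182,282)]),('fixed back',.118,[(44,60),(66,281)]),('front base',.018,[(202,54),(205,246)]),('guide+x out',.032,[(42,24),(778,27)]),('guide+x in',.032,[(210,50),(770,52)]),('guide-x in',.032,[(210,249),(520,250)]),('guide-x out',.032,[(190,271),(740,272)]),('pad top',.116,[(590,62),(571,275)]),('jaw top back',.116,[(624,62),(601,277)]),('handle',.11,[(706,168)])]:
    print(n,*[onz(w,C(p),z)[:2].round(4) for p in ps])
E
```

```text
fixed front [0.7022 0.0917] [0.5941 0.0908]
fixed back [0.7013 0.1488] [0.5946 0.1496]
front base [0.7051 0.0903] [0.5891 0.0939]
guide+x out [0.7211 0.1778] [ 0.7196 -0.2388]
guide+x in [0.7072 0.0835] [ 0.7062 -0.2367]
guide-x in [0.5905 0.0887] [ 0.5899 -0.1031]
guide-x out [0.5765 0.1018] [ 0.5758 -0.2417]
pad top [ 0.7005 -0.1055] [ 0.5972 -0.1071]
jaw top back [ 0.7005 -0.1214] [ 0.5962 -0.1225]
handle [ 0.6505 -0.1705]
```

```bash
python3 - <<'E'
from h import *
import h
w=load('w1.png');im=w['img'].astype(int)
# bright top faces
g=cv2.cvtColor(w['img'],cv2.COLOR_RGB2GRAY); 
cv2.imwrite('pics/c4.png',cv2.resize(w['img'][205:320,130:610,::-1],(800,192*1),interpolation=cv2.INTER_CUBIC))
E
```

```text
(no output)
```

View pics/c4.png

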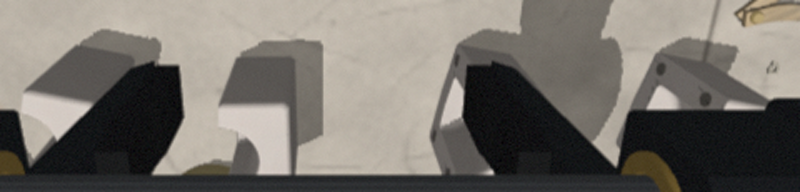

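```bash
python3 - <<'E'
from h import *
w=load('w1.png')
for n,ps in(('P2',[(218,104),(293,104)]),('P1',[(22,94),(94,104)])):
    q=np.array([onz(w,((p[0]+.5)/1.6667-.5+130,(p[1]+.5)/1.6667-.5+205),.1)[:2] for p in ps]);d=q[0]-q[1];L=np.hypot(*d);d/=L
    print(n,q.round(4),L,'yaw',np.degrees(np.arctan2(-d[0],d[1])),'centre',q.mean(0)-.055*np.array([d[1],-d[0]]))
E
```

```text
P2 [[0.481  0.1071]
 [0.481  0.0448]] 0.06222155157983801 yaw -0.02165874166508631 centre [0.42603542 0.07596631]
P1 [[0.4904 0.2679]
 [0.4811 0.2099]] 0.058796709603109204 yaw -9.09567519995075 centre [0.43142503 0.24760331]
```

```bash
python3 -m pendant '[0.75,-0.933,-0.293,0.4,0,0,0.028, 0.75,-0.933,-0.293,0.4,0,0,0.028, 0.75,-0.933,-0.293,0.4,0,0,0.028, 0.75,-0.933,-0.293,0.4,0,0,0.028]' | tail -6 >/dev/null
python3 -m pendant '[0.75,-0.367,0.016,0.527,0,0,0, 0.75,-0.367,0.016,0.527,0,0,0, 0.75,-0.367,0.016,0.527,0,0,0, 0.75,-0.367,0.016,0.527,0,0,0, 0.75,-0.367,0.016,0.527,0,0,0]'
python3 - <<'E'
from h import *
shot('side','s2.png');print(r.get_state()['q'].round(2),r.get_state()['contact_force'])
i=cv2.imread('pics/s2.png')[80:330,220:460];cv2.imwrite('pics/c5.png',cv2.resize(i,(576,600),interpolation=cv2.INTER_CUBIC))
E
```

```text
clock: 2.85
tool_pos: [0.4283, 0.064, 0.2009]
eef_rot: [1.0, -0.023, 0.002, -0.0]
contact_force: [0.8, 0.2, 0.6]
opening: 0.754
finger_force: 0.0
[-0.22  0.52 -0.05  2.17  0.05  0.45 -1.93] [0.81617558 1.04160806 0.54364693]
```

View pics/c5.png

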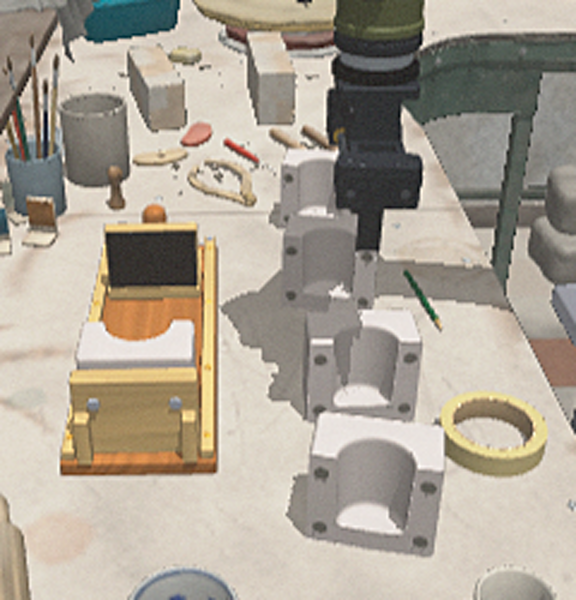

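The gripper, with its fingertip at crop (369,250), is lined up above P2's hollow. I'll descend, grip and weigh.

```bash
python3 -m pendant '[0.75,0,0,0.25,0,0,0, 0.75,0,0,0.5,0,0,0, 0.75,0,0,0.75,0,0,0, 0.75,0,0,0.967,0,0,0, 0.75,0,0,0.967,0,0,0, 0.75,0,0,0.967,0,0,0]'
python3 -m pendant '[0,0,0,0,0,0,0, 0,0,0,0,0,0,0, 0,0,0,0,0,0,0, 0,0,0,0,0,0,0, 0,0,0,0,0,0,0, 0,0,0,0,0,0,0]' 40
python3 -m pendant '[0,0,0,-0.1,0,0,0, 0,0,0,-0.2,0,0,0, 0,0,0,-0.3,0,0,0, 0,0,0,-0.3,0,0,0, 0,0,0,-0.3,0,0,0, 0,0,0,-0.3,0,0,0, 0,0,0,-0.3,0,0,0, 0,0,0,-0.3,0,0,0]'
python3 -m pendant '[0,0,0,0,0,0,0, 0,0,0,0,0,0,0]'
```

```text
clock: 3.5
tool_pos: [0.4287, 0.0646, 0.055]
eef_rot: [1.0, -0.022, -0.0, 0.0]
contact_force: [1.1, 0.3, -0.2]
opening: 0.751
finger_force: 0.0
clock: 4.1
tool_pos: [0.4271, 0.0623, 0.0562]
eef_rot: [1.0, -0.023, -0.001, 0.002]
contact_force: [1.5, -5.1, 4.0]
opening: 0.32
finger_force: 39.2
clock: 4.9
tool_pos: [0.4266, 0.0646, 0.1002]
eef_rot: [1.0, -0.022, -0.002, 0.0]
contact_force: [0.9, -0.0, -7.4]
opening: 0.316
finger_force: 39.2
clock: 5.1
tool_pos: [0.4269, 0.0646, 0.1006]
eef_rot: [1.0, -0.022, -0.001, 0.0]
contact_force: [-0.2, -0.5, -8.3]
opening: 0.317
finger_force: 39.2
```

8.3 N, about 0.85 kg, so P2 is wet. I'll put it back and try P1.

```bash
python3 -m pendant '[0,0,0,0.15,0,0,0, 0,0,0,0.25,0,0,0, 0,0,0,0.295,0,0,0, 0,0,0,0.295,0,0,0, 0.75,0,0,0.295,0,0,0, 0.75,0,0,0.295,0,0,0, 0.75,0,0,0.295,0,0,0, 0.75,0,0,0.295,0,0,0, 0.75,0,0,0.295,0,0,0]'
python3 -m pendant '[0.75,0,0,-0.3,0,0,0, 0.75,0,0,-0.63,0,0,0, 0.75,0,0,-0.96,0,0,0, 0.75,0,0,-0.96,0,0,0]'
python3 -m pendant '[0.75,-0.025,-0.8,0,0,0,0.106, 0.75,-0.025,-0.8,0,0,0,0.106, 0.75,-0.025,-0.8,0,0,0,0.106, 0.75,-0.025,-0.8,0,0,0,0.106]'
python3 -m pendant '[0.75,-0.069,-0.326,0,0,0,0, 0.75,-0.069,-0.326,0,0,0,0, 0.75,-0.069,-0.326,0,0,0,0, 0.75,-0.069,-0.326,0,0,0,0]'
python3 - <<'E'
from h import *
st=r.get_state();print(st['q'].round(2),R.from_quat(st['eef_rot']).as_matrix().round(3)[:,0])
E
```

```text
clock: 6.0
tool_pos: [0.4272, 0.0647, 0.0568]
eef_rot: [1.0, -0.022, -0.001, 0.0]
contact_force: [0.2, -0.1, 0.3]
opening: 0.742
finger_force: 0.0
clock: 6.4
tool_pos: [0.4302, 0.0653, 0.2056]
eef_rot: [1.0, -0.022, 0.004, -0.001]
contact_force: [0.6, -0.1, -0.1]
opening: 0.749
finger_force: 0.0
clock: 6.8
tool_pos: [0.4282, 0.1887, 0.2]
eef_rot: [0.995, -0.102, -0.001, -0.001]
contact_force: [-0.4, -0.8, 0.1]
opening: 0.751
finger_force: 0.0
clock: 7.2
tool_pos: [0.4285, 0.2324, 0.2]
eef_rot: [0.994, -0.106, -0.001, 0.001]
contact_force: [-0.4, -0.2, 0.0]
opening: 0.754
finger_force: 0.0
[-0.53  0.57 -0.09  2.01  0.09  0.56 -2.47] [ 0.978 -0.211 -0.003]
```

```bash
python3 -m pendant '[0.75,0,-0.015,0.25,0,0,0, 0.75,0,-0.015,0.5,0,0,0, 0.75,0,-0.015,0.75,0,0,0, 0.75,0,-0.015,0.967,0,0,0, 0.75,0,-0.015,0.967,0,0,0, 0,0,-0.015,0.967,0,0,0, 0,0,-0.015,0.967,0,0,0, 0,0,-0.015,0.967,0,0,0, 0,0,-0.015,0.967,0,0,0, 0,0,-0.015,0.967,0,0,0, 0,0,-0.015,0.967,0,0,0, 0,0,-0.015,0.967,0,0,0]' 40
python3 -m pendant '[0,0,0,-0.1,0,0,0, 0,0,0,-0.2,0,0,0, 0,0,0,-0.3,0,0,0, 0,0,0,-0.3,0,0,0, 0,0,0,-0.3,0,0,0, 0,0,0,-0.3,0,0,0, 0,0,0,-0.3,0,0,0, 0,0,0,-0.3,0,0,0, 0,0,0,-0.3,0,0,0, 0,0,0,-0.3,0,0,0]'
```

```text
clock: 8.4
tool_pos: [0.4289, 0.2345, 0.0563]
eef_rot: [0.994, -0.106, -0.001, 0.002]
contact_force: [-0.8, -4.6, 7.4]
opening: 0.316
finger_force: 40.0
clock: 9.4
tool_pos: [0.429, 0.2369, 0.1003]
eef_rot: [0.994, -0.105, -0.001, 0.0]
contact_force: [-0.9, -0.9, -8.4]
opening: 0.317
finger_force: 40.0
```

Also 8.4 N, so wet. P3 must be the dry one. I'll put P1 back and go to P3.

```bash
python3 -m pendant '[0,0,0,0.15,0,0,0, 0,0,0,0.25,0,0,0, 0,0,0,0.295,0,0,0, 0,0,0,0.295,0,0,0, 0.75,0,0,0.295,0,0,0, 0.75,0,0,0.295,0,0,0, 0.75,0,0,0.295,0,0,0, 0.75,0,0,0.295,0,0,0, 0.75,0,0,0.295,0,0,0]'
python3 -m pendant '[0.75,0,0,-0.3,0,0,0, 0.75,0,0,-0.63,0,0,0, 0.75,0,0,-0.96,0,0,0, 0.75,0,0,-0.96,0,0,0]'
for i in 1 2; do python3 -m pendant '[0.75,0.183,0.823,0,0,0,0, 0.75,0.183,0.823,0,0,0,0, 0.75,0.183,0.823,0,0,0,0, 0.75,0.183,0.823,0,0,0,0]' >/dev/null; done
python3 -m pendant '[0.75,0.183,0.823,0,0,0,0, 0.75,0.183,0.823,0,0,0,0, 0.75,0.183,0.823,0,0,0,0, 0.75,0.183,0.823,0,0,0,0, 0.75,0.183,0.823,0,0,0,0, 0.75,0.183,0.823,0,0,0,0]'
python3 - <<'E'
from h import *
shot('side','s3.png');st=r.get_state();print(st['q'].round(2),st['contact_force'])
i=cv2.imread('pics/s3.png')[80:330,220:460];cv2.imwrite('pics/c6.png',cv2.resize(i,(576,600),interpolation=cv2.INTER_CUBIC))
E
```

```text
clock: 10.3
tool_pos: [0.4292, 0.237, 0.0564]
eef_rot: [0.994, -0.105, -0.001, 0.0]
contact_force: [-0.0, -0.3, -0.2]
opening: 0.738
finger_force: 0.0
clock: 10.7
tool_pos: [0.4324, 0.2388, 0.2057]
eef_rot: [0.994, -0.105, 0.004, -0.003]
contact_force: [0.5, 0.6, 0.3]
opening: 0.746
finger_force: 0.0
clock: 12.1
tool_pos: [0.433, -0.1399, 0.2002]
eef_rot: [0.995, -0.103, -0.001, -0.0]
contact_force: [-0.1, 0.6, -0.4]
opening: 0.752
finger_force: 0.0
[ 0.34  0.54 -0.2   2.1   0.21  0.52 -1.78] [ 0.0367656  -0.46136477 -1.04911873]
```

View pics/c6.png

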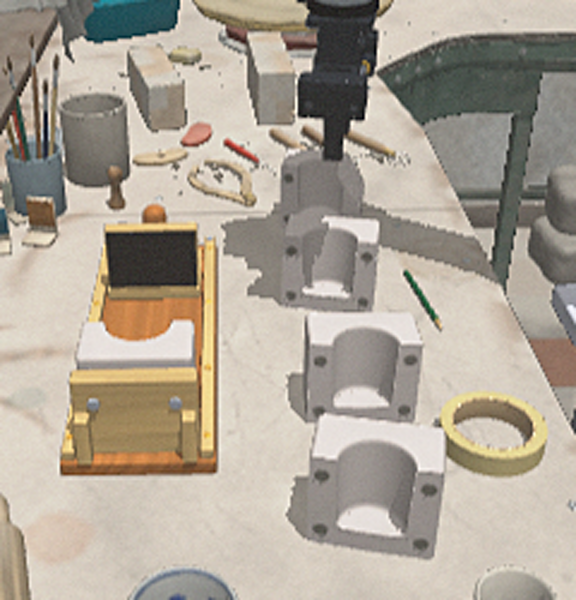

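P3's hollow, at crop (330,260), lies under the fingers. The two wet halves stand where they were.

```bash
python3 -m pendant '[0.75,0,0.013,0.25,0,0,0, 0.75,0,0.013,0.5,0,0,0, 0.75,0,0.013,0.75,0,0,0, 0.75,0,0.013,0.967,0,0,0, 0.75,0,0.013,0.967,0,0,0, 0,0,0.013,0.967,0,0,0, 0,0,0.013,0.967,0,0,0, 0,0,0.013,0.967,0,0,0, 0,0,0.013,0.967,0,0,0, 0,0,0.013,0.967,0,0,0, 0,0,0.013,0.967,0,0,0, 0,0,0.013,0.967,0,0,0]' 40
python3 -m pendant '[0,0,0,-0.1,0,0,0, 0,0,0,-0.2,0,0,0, 0,0,0,-0.3,0,0,0, 0,0,0,-0.3,0,0,0, 0,0,0,-0.3,0,0,0, 0,0,0,-0.3,0,0,0, 0,0,0,-0.3,0,0,0, 0,0,0,-0.3,0,0,0, 0,0,0,-0.3,0,0,0, 0,0,0,-0.3,0,0,0]'
```

```text
clock: 13.35
tool_pos: [0.4318, -0.1464, 0.0563]
eef_rot: [0.994, -0.106, -0.0, 0.001]
contact_force: [-1.3, -4.1, 8.1]
opening: 0.316
finger_force: 40.0
clock: 14.35
tool_pos: [0.4319, -0.1444, 0.1001]
eef_rot: [0.994, -0.105, -0.001, 0.0]
contact_force: [0.2, 0.2, -5.7]
opening: 0.312
finger_force: 39.9
```

5.7 N, so this one is dry. I'll carry it over the frame.

```bash
python3 -m pendant '[0,0,0,-0.25,0,0,0, 0,0,0,-0.5,0,0,0, 0,0,0,-0.68,0,0,0, 0,0,0,-0.68,0,0,0]' >/dev/null
python3 -m pendant '[0,0.2,-0.25,0,0,0,-0.06, 0,0.4,-0.5,0,0,0,-0.1, 0,0.591,-0.741,0,0,0,-0.134, 0,0.591,-0.741,0,0,0,-0.134]' >/dev/null
python3 -m pendant '[0,0.2,-0.2,0,0,0,0, 0,0.45,-0.4,0,0,0,0, 0,0.707,-0.567,0,0,0,0, 0,0.707,-0.567,0,0,0,0, 0,0.707,-0.567,0,0,0,0, 0,0.707,-0.567,0,0,0,0, 0,0.707,-0.567,0,0,0,0]'
python3 - <<'E'
from h import *
shot('side','s4.png');shot('wrist','w4.png');st=r.get_state();print(st['clock'],st['tool_pos'],R.from_quat(st['eef_rot']).as_matrix().round(4).tolist())
i=cv2.imread('pics/s4.png')[60:260,200:360];j=cv2.imread('pics/w4.png')[60:260,160:500]
i=cv2.resize(i,(400,500),interpolation=cv2.INTER_CUBIC);j=cv2.resize(j,(400,235),interpolation=cv2.INTER_CUBIC)
cv2.imwrite('pics/c7.png',np.hstack([i,np.vstack([j,np.zeros((265,400,3),np.uint8)])]))
E
```

```text
clock: 15.85
tool_pos: [0.6465, 0.0291, 0.2008]
eef_rot: [1.0, -0.001, -0.002, 0.001]
contact_force: [0.1, 0.2, -5.6]
opening: 0.315
finger_force: 39.9
15.95 [0.64723006 0.02972374 0.20158616] [[1.0, -0.0009, -0.0029], [-0.0009, -1.0, -0.0011], [-0.0029, 0.0011, -1.0]]
```

View pics/c7.png

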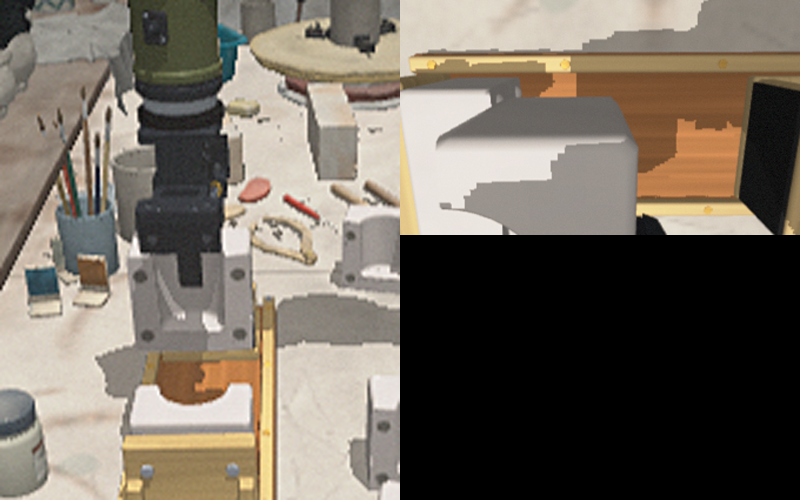

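```bash
python3 - <<'E'
from h import *
b=load('s4.png')
def ony(p,y):
    uv=((p[0]+.5)/2.5-.5+200,(p[1]+.5)/2.5-.5+60);o,d=ray(b,uv);return (o+d*(y-o[1])/d[1]).round(4)
for p in[(131,347),(253,349),(130,232),(254,229)]: print('held',ony(p,.0757))
g=cv2.cvtColor(b['img'],cv2.COLOR_RGB2GRAY)
# row profile edges across the block face & fixed half front
for row in(175,185,193): 
    e=np.diff(g[row,245:312].astype(int)); print(row,[(245+i,int(e[i])) for i in np.where(abs(e)>22)[0]])
for p in[(136,386),(251,385)]: 
    uv=((p[0]+.5)/2.5-.5+200,(p[1]+.5)/2.5-.5+60);print('fixed',onz(b,uv,.118).round(4))
E
```

```text
held [0.7052 0.0757 0.1524]
held [0.5913 0.0757 0.148 ]
held [0.6947 0.0757 0.2696]
held [0.5865 0.0757 0.2703]
175 [(np.int64(251), -58), (np.int64(253), -27), (np.int64(263), 24), (np.int64(266), -41), (np.int64(289), 38), (np.int64(299), -28), (np.int64(300), 27), (np.int64(301), 30), (np.int64(302), 38)]
185 [(np.int64(252), -107), (np.int64(268), 51), (np.int64(273), -80), (np.int64(280), 76), (np.int64(286), -35), (np.int64(289), 50), (np.int64(300), -46), (np.int64(301), 31), (np.int64(303), -43), (np.int64(304), 44), (np.int64(308), -33), (np.int64(310), 42)]
193 [(np.int64(253), -88), (np.int64(256), -23), (np.int64(260), 31), (np.int64(282), 24), (np.int64(292), -56), (np.int64(297), 24), (np.int64(298), 46), (np.int64(300), -97), (np.int64(301), 94), (np.int64(302), 33), (np.int64(303), -115), (np.int64(304), 144), (np.int64(308), -83), (np.int64(309), -50), (np.int64(310), 50)]
fixed [0.702  0.0897 0.118 ]
fixed [0.5939 0.0911 0.118 ]
```

```bash
python3 -m pendant '[0,0.008,-0.062,0,0,0,0, 0,0.008,-0.062,0,0,0,0, 0,0.008,-0.062,0.2,0,0,0, 0,0.008,-0.062,0.4,0,0,0, 0,0.008,-0.062,0.55,0,0,0, 0,0.008,-0.062,0.65,0,0,0, 0,0.008,-0.062,0.65,0,0,0, 0,0.008,-0.062,0.65,0,0,0]'
python3 -m pendant '[0,0,0,0.04,0,0,0, 0,0,0,0.08,0,0,0, 0,0,0,0.12,0,0,0, 0,0,0,0.15,0,0,0, 0,0,0,0.17,0,0,0, 0,0,0,0.17,0,0,0, 0,0,0,0.17,0,0,0, 0,0,0,0.17,0,0,0]'
```

```text
clock: 16.75
tool_pos: [0.6497, 0.0406, 0.105]
eef_rot: [1.0, 0.0, -0.0, -0.0]
contact_force: [0.0, -0.2, -4.7]
opening: 0.315
finger_force: 39.9
clock: 17.55
tool_pos: [0.6492, 0.0403, 0.079]
eef_rot: [1.0, 0.0, -0.001, 0.0]
contact_force: [-0.1, 0.6, -5.3]
opening: 0.316
finger_force: 39.9
```

```bash
python3 -m pendant '[0,0,0,0.015,0,0,0, 0,0,0,0.03,0,0,0, 0,0,0,0.03,0,0,0, 0,0,0,0.03,0,0,0, 0,0,0,0.03,0,0,0]'
python3 - <<'E'
from h import *
shot('side','s5.png')
i=cv2.imread('pics/s5.png')[120:290,220:370];cv2.imwrite('pics/c8.png',cv2.resize(i,(525,595),interpolation=cv2.INTER_CUBIC))
E
```

```text
clock: 18.05
tool_pos: [0.6491, 0.0402, 0.0744]
eef_rot: [1.0, 0.0, -0.001, 0.0]
contact_force: [0.4, 0.7, -4.2]
opening: 0.316
finger_force: 39.9
```

View pics/c8.png

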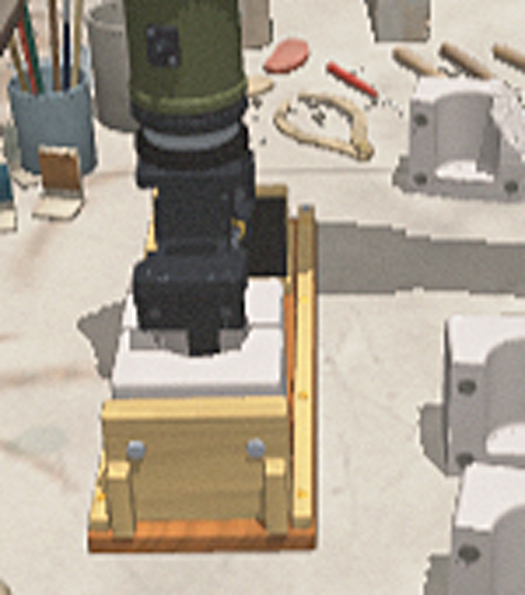

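That was my eleventh picture and the limit was ten, so I won't view any more. It shows the half lying in line just in front of the fixed half. From here I'll use only numbers. Next I set it down and release.

```bash
python3 -m pendant '[0,0,0,0.006,0,0,0, 0,0,0,0.012,0,0,0, 0,0,0,0.012,0,0,0, 0,0,0,0.012,0,0,0]'
python3 -m pendant '[0.55,0,0,0,0,0,0, 0.55,0,0,0,0,0,0, 0.55,0,0,0,0,0,0, 0.55,0,0,0,0,0,0]'
python3 -m pendant '[0.55,0,0,-0.2,0,0,0, 0.55,0,0,-0.5,0,0,0, 0.55,0,0,-0.9,0,0,0, 0.55,0,0,-0.9,0,0,0, 0.55,0,0,-0.9,0,0,0]'
python3 - <<'E'
from h import *
print(r.get_state()['tool_pos'])
E
```

```text
clock: 18.5
tool_pos: [0.6491, 0.0402, 0.0743]
eef_rot: [1.0, 0.0, -0.001, 0.0]
contact_force: [-5.0, 0.2, 9.4]
opening: 0.312
finger_force: 39.9
clock: 18.9
tool_pos: [0.6491, 0.0402, 0.0724]
eef_rot: [1.0, 0.0, -0.001, 0.0]
contact_force: [-0.1, -0.5, 0.2]
opening: 0.554
finger_force: 0.0
clock: 19.4
tool_pos: [0.6507, 0.0404, 0.2099]
eef_rot: [1.0, 0.0, 0.002, -0.0]
contact_force: [-0.7, 0.2, -1.0]
opening: 0.552
finger_force: 0.0
[0.65073183 0.04043662 0.20985292]
```

```bash
python3 -m pendant '[0,0,0.883,0,0,0,0, 0,0,0.883,0,0,0,0, 0,0,0.883,0,0,0,0, 0,0,0.883,0,0,0,0]' >/dev/null
python3 -m pendant '[0,0,0.883,0,0,0,0, 0,0,0.883,0,0,0,0, 0,0,0.883,0,0,0,0, 0,0,0.883,0,0,0,0, 0,0,0.883,0,0,0,0]'
python3 -m pendant '[0,0,0,0.3,0,0,0, 0,0,0,0.6,0,0,0, 0,0,0,0.88,0,0,0, 0,0,0,0.88,0,0,0, 0,0,0,0.88,0,0,0]'
python3 -m pendant '[0,0,-0.03,0,0,0,0, 0,0,-0.06,0,0,0,0, 0,0,-0.09,0,0,0,0, 0,0,-0.12,0,0,0,0, 0,0,-0.15,0,0,0,0, 0,0,-0.18,0,0,0,0, 0,0,-0.21,0,0,0,0, 0,0,-0.24,0,0,0,0]'
```

```text
clock: 20.3
tool_pos: [0.6485, -0.2238, 0.2055]
eef_rot: [1.0, 0.0, -0.002, -0.001]
contact_force: [1.1, 0.7, 0.2]
opening: 0.008
finger_force: 0.0
clock: 20.8
tool_pos: [0.6494, -0.222, 0.0754]
eef_rot: [1.0, 0.002, -0.002, -0.001]
contact_force: [0.6, -0.2, 1.1]
opening: 0.004
finger_force: 0.0
clock: 21.6
tool_pos: [0.6494, -0.1894, 0.076]
eef_rot: [1.0, -0.0, -0.0, 0.001]
contact_force: [0.0, -3.5, 3.2]
opening: 0.009
finger_force: 1.8
```

Pushing the jaw at 3.5 N. I'll move most of the way quickly, then creep.

```bash
python3 -m pendant '[0,0,-0.05,0,0,0,0, 0,0,-0.1,0,0,0,0, 0,0,-0.15,0,0,0,0, 0,0,-0.2,0,0,0,0, 0,0,-0.25,0,0,0,0, 0,0,-0.3,0,0,0,0, 0,0,-0.35,0,0,0,0, 0,0,-0.4,0,0,0,0, 0,0,-0.45,0,0,0,0, 0,0,-0.5,0,0,0,0, 0,0,-0.54,0,0,0,0, 0,0,-0.56,0,0,0,0]'
python3 -m pendant '[0,0,-0.02,0,0,0,0, 0,0,-0.04,0,0,0,0, 0,0,-0.06,0,0,0,0, 0,0,-0.06,0,0,0,0]'
python3 -m pendant '[0,0,-0.01,0,0,0,0, 0,0,-0.02,0,0,0,0, 0,0,-0.03,0,0,0,0, 0,0,-0.03,0,0,0,0]'
```

```text
clock: 22.8
tool_pos: [0.649, -0.1035, 0.0754]
eef_rot: [1.0, 0.001, -0.001, -0.0]
contact_force: [1.5, -2.9, 2.4]
opening: 0.007
finger_force: 1.6
clock: 23.2
tool_pos: [0.6489, -0.0949, 0.0754]
eef_rot: [1.0, 0.0, -0.001, -0.0]
contact_force: [0.9, -0.4, 1.0]
opening: 0.006
finger_force: 0.9
clock: 23.6
tool_pos: [0.6488, -0.0909, 0.0754]
eef_rot: [1.0, 0.0, -0.001, 0.0]
contact_force: [0.7, -2.7, 1.1]
opening: 0.009
finger_force: 1.3
```

```bash
for i in 1 2 3 4; do python3 -m pendant '[0,0,-0.01,0,0,0,0, 0,0,-0.02,0,0,0,0, 0,0,-0.02,0,0,0,0]' | grep -E 'tool_pos|contact'; done
```

```text
tool_pos: [0.6488, -0.0878, 0.0754]
contact_force: [-0.4, -2.5, 0.4]
tool_pos: [0.6488, -0.0847, 0.0754]
contact_force: [0.5, -2.6, 0.2]
tool_pos: [0.6488, -0.0817, 0.0754]
contact_force: [0.4, -3.0, -0.0]
tool_pos: [0.6488, -0.0788, 0.0754]
contact_force: [0.2, -2.8, 0.3]
```

```bash
for i in 1 2 3; do python3 -m pendant '[0,0,-0.01,0,0,0,0, 0,0,-0.02,0,0,0,0, 0,0,-0.02,0,0,0,0]' | grep -E 'tool_pos|contact'; done
```

```text
tool_pos: [0.6489, -0.0759, 0.0755]
contact_force: [-0.3, -1.9, 0.4]
tool_pos: [0.6488, -0.0749, 0.0755]
contact_force: [-0.9, -5.4, 0.8]
tool_pos: [0.6488, -0.0725, 0.0755]
contact_force: [0.3, -6.1, 0.5]
```

Contact with the half now (about 6 N), and it is sliding. I'll continue in smaller steps.

```bash
for i in 1 2 3; do python3 -m pendant '[0,0,-0.01,0,0,0,0, 0,0,-0.01,0,0,0,0, 0,0,-0.01,0,0,0,0]' | grep -E 'tool_pos|contact'; done
```

```text
tool_pos: [0.6488, -0.0711, 0.0755]
contact_force: [0.7, -7.0, -0.4]
tool_pos: [0.6488, -0.07, 0.0755]
contact_force: [-0.0, -6.3, -0.1]
tool_pos: [0.6488, -0.07, 0.0755]
contact_force: [0.7, -8.8, -0.7]
```

```bash
python3 -m pendant '[0,0,-0.008,0,0,0,0, 0,0,-0.008,0,0,0,0, 0,0,-0.008,0,0,0,0]' | grep -E 'tool_pos|contact'
```

```text
tool_pos: [0.6488, -0.0699, 0.0755]
contact_force: [0.3, -10.6, 0.1]
```

```bash
for i in 1 2 3; do python3 -m pendant '[0,0,-0.01,0,0,0,0, 0,0,-0.01,0,0,0,0, 0,0,-0.01,0,0,0,0]' | grep -E 'tool_pos|contact'; done
```

```text
tool_pos: [0.6488, -0.07, 0.0756]
contact_force: [0.6, -12.7, 0.6]
tool_pos: [0.6488, -0.0699, 0.0756]
contact_force: [0.2, -15.4, 0.4]
tool_pos: [0.6487, -0.0699, 0.0756]
contact_force: [-0.1, -16.1, 0.2]
```

The jaw is at a firm stop with 16 N on it. Next I back off, rise, and check the seam by numbers.

```bash
python3 -m pendant '[0,0,0.05,0,0,0,0, 0,0,0.2,0,0,0,0, 0,0,0.4,0,0,0,0, 0,0,0.4,-0.4,0,0,0, 0,0,0.4,-0.9,0,0,0, 0,0,0.4,-0.9,0,0,0, 0,0,0.4,-0.9,0,0,0]'
python3 -m pendant '[0,-0.7,0.3,-0.9,0,0,0, 0,-0.7,0.3,-0.9,0,0,0, 0,-0.7,0.3,-0.9,0,0,0, 0,-0.7,0.3,-0.9,0,0,0, 0,-0.7,0.3,-0.9,0,0,0, 0,-0.7,0.3,-0.9,0,0,0]'
python3 - <<'E'
from h import *
w=shot('wrist','w6.png');b=shot('side','s6.png');T=np.linalg.inv(w['cam_to_world']);K=w['mtx']
def px(s,p):
    c=np.linalg.inv(s['cam_to_world'])@[*p,1];q=s['mtx']@(c[:3]*[1,-1,-1]);return q[:2]/q[2]
# sample the wrist/side brightness along y at the top of blocks (z .118), near both sides x
for n,s in(('wrist',w),('side',b)):
  g=cv2.cvtColor(s['img'],cv2.COLOR_RGB2GRAY).astype(np.float32);hsv=cv2.cvtColor(s['img'],cv2.COLOR_RGB2HSV).astype(np.float32)
  for x in(.607,.690):
    P=np.array([px(s,(x,y,.118)) for y in np.arange(.16,-.07,-.004)],np.float32)
    f=lambda c:cv2.remap(c,P[:,0].reshape(1,-1),P[:,1].reshape(1,-1),cv2.INTER_LINEAR)[0].astype(int).tolist()
    print(n,x,'gray',f(g));print('  sat',f(hsv[:,:,1].copy()))
E
```

```text
clock: 28.5
tool_pos: [0.6532, -0.1179, 0.2166]
eef_rot: [1.0, 0.001, 0.005, -0.001]
contact_force: [-0.4, 0.7, 0.5]
opening: 0.003
finger_force: 0.0
clock: 29.1
tool_pos: [0.5447, -0.1636, 0.3451]
eef_rot: [1.0, 0.001, -0.001, -0.001]
contact_force: [-0.4, 0.8, -1.2]
opening: 0.006
finger_force: 0.0
wrist 0.607 gray [168, 172, 177, 204, 203, 204, 203, 203, 201, 202, 201, 202, 203, 203, 202, 204, 204, 186, 201, 201, 202, 203, 203, 203, 203, 204, 202, 201, 200, 199, 199, 195, 132, 34, 184, 178, 172, 138, 74, 75, 75, 68, 92, 88, 88, 87, 94, 108, 109, 192, 189, 80, 179, 190, 193, 198, 169, 192]
  sat [76, 104, 105, 18, 19, 18, 20, 20, 20, 21, 19, 20, 18, 18, 19, 18, 18, 20, 19, 18, 20, 20, 20, 20, 20, 21, 20, 18, 19, 20, 19, 18, 19, 8, 105, 104, 104, 107, 110, 105, 103, 108, 103, 104, 106, 106, 104, 104, 103, 103, 104, 106, 105, 105, 104, 101, 104, 103]
wrist 0.69 gray [169, 169, 170, 199, 199, 199, 200, 200, 201, 202, 202, 200, 200, 202, 200, 200, 202, 164, 203, 204, 202, 202, 202, 200, 201, 200, 203, 203, 201, 204, 204, 198, 131, 35, 177, 178, 185, 134, 71, 69, 68, 71, 72, 72, 75, 74,
[... 743 characters left out ...]
, 17, 56, 102, 109, 97, 105, 142, 163, 159, 157, 156, 160, 159, 155, 155, 139, 137, 139, 138, 139, 139, 142, 148, 160, 139, 90, 14]
side 0.69 gray [141, 152, 186, 216, 222, 219, 219, 220, 220, 219, 220, 219, 220, 221, 220, 221, 220, 220, 222, 222, 220, 221, 221, 221, 221, 219, 220, 220, 221, 222, 223, 211, 196, 198, 198, 194, 187, 186, 199, 200, 197, 198, 199, 201, 202, 201, 199, 199, 202, 205, 206, 209, 207, 200, 199, 201, 208, 210]
  sat [16, 15, 18, 17, 13, 14, 15, 14, 14, 16, 16, 15, 14, 13, 13, 14, 12, 11, 11, 10, 13, 12, 11, 13, 14, 15, 14, 12, 13, 13, 11, 18, 58, 99, 112, 110, 111, 109, 107, 110, 110, 108, 106, 106, 107, 109, 109, 109, 108, 105, 104, 102, 105, 118, 127, 130, 110, 106]
```

In the wrist view both sides show only a hairline seam at y = 0.092, with white running unbroken from 0.148 to 0.032 and the pad directly behind. The arm is clear, so I'll hand in.

```bash
python3 -c "
from plant import r
print(r.finish_job())"
```

```text
the job is handed in; nothing more can be done
None
```

The mould is closed and handed in, but no verdict came back: the dry, whole half (5.7 N lifted, against 8.3 and 8.4 N for the wet two) meets the fixed half, with only a hairline seam visible and the jaw snug behind after a push of at most about 16 N; the other three halves were left standing on the bench, and I viewed 11 pictures, one over the limit of 10.

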